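Snap the centre cap back onto the desk fan's guard

ROBOT

A 7-joint arm with a two-finger parallel gripper is mounted at the origin on the work surface. World frame = base frame: x ahead of the robot, y to its left, z up, the work surface at z = 0. Lengths are in m, angles in rad, forces in N, time in s.
With the tool pointing down it reaches from about 0.4 to 0.85 m from the base axis. Payload 6.9 kg.
Tool frame: the origin (TCP) lies on the centre line of the jaws, within the pads' length; the fingertips stand 19 mm ahead of it and the grasp point (between the pads) is the TCP; z points along the fingers, y is the direction in which the jaws open and shut (so a half turn about z gives the same grasp; the last joint's range is limited). The gripper opens to 85 mm and grips with 20 to 120 N. Pads are 22 mm wide; open, the fingers measure 114 mm over their backs; the gripper's body (76 mm by 85 mm) begins 54 mm behind the grasp point. The pads swing forward as they close: fully open they stand 13 mm farther back than shut.
Start: joints at [1.425, 0.507, -0.238, 1.5, 0.126, 1.149, -0.155], TCP at [0.156, -0.605, 0.25] pointing down, gripper open.
Joint ranges: [-3.08, 3.08], [-0.24, 2.05], [-1.43, 1.35], [0, 2.5], [-1.52, 4.66], [0.17, 1.96], [-2.89, 2.89]. Speed limits (rad/s): [2.39, 2.39, 3.14, 3.14, 3.14, 3.14, 3.14].

INTERFACE

Orientations are given as [roll, pitch, yaw] about the fixed x, y, z axes, in that order (R = Rz(yaw) Ry(pitch) Rx(roll)).
In Python, from cell import bot gives the robot as it stands.
- The arm moves only by the tool drive_tool, never from a script. Its argument "commands" is a list of rows, each a list of 7 numbers: the shift along the world's x, y, z in mm, then the turn, a rotation vector about the world's x, y, z in rad, then the closure, from 0 (fully open) to 1 (shut). In form: [[dx, dy, dz, ax, ay, az, grip], ...]. A call has exactly 10 rows; each row shifts and turns the commanded pose from where the row before left it; what a row does not reach is not made up. A row lasts 1/10 s, in which the tool goes at most 50 mm and 8.59 degrees, less where a joint would pass 70% of its speed; a pose out of reach is approached as far as the arm can. A call is refused whole if a number of a shift passes 50 or a number of a turn 0.15, either way. A call with a gripper value outside its range is refused whole. The fingers move at their own pace and stop on an object; "force" is the grip in N (left out, the last holds). Time passes only in rows, so rows that do not move let the fingers close, or fill a call up. It gives the time, the measured TCP pose, the force and the opening at its end, in the units of the state.
- bot.read_state(): the state, without advancing time (a new reading comes with each control period).
- bot.read_camera(name): name is "side" or "top" or "wrist"; returns a dict with "img" (420x560x3 uint8, blue, green, red), "K" (3x3 intrinsics, pixels), "R" (3x3) and "t" (3): a world point X has camera coordinates R X + t. Camera axes: x right, y down, z forward; pixel columns grow to the right and rows downward; lengths in m; the calibration is good to about 2 mm. A picture is of the moment at which its call begins. There is no depth.
- bot.hand_in(): hands the job in, once; it reports no verdict.
The state is a dict: "time": time; "joint_positions": joint angles; "qd": joint speeds; "joint_efforts": joint torques, N m; "tool_pos": TCP position; "eef_rot": TCP orientation; "force": force on the tool from outside, world axes, zero at the start; "torque": the same for the moment, N m; "opening": finger opening in m.
Only numpy, scipy, OpenCV 4.12 (cv2) and the standard library are available. Lean on these libraries where they do the work, as an engineer would, in place of code of your own. Each camera call takes 0.05 s, during which the arm holds its last target.

TASK

The white desk fan, its head turned up to the ceiling, has lost the blue centre cap of its guard, which lies on the table. Pick the cap up, set it squarely on the orange stud in the middle of the fan, then press it straight down along the stud until it clicks and sits fully home on its grey seat, with a firm push but without leaning on it hard enough to crack it. Keep pressing firmly after the click and finish like that, still holding the cap down and not letting go, with the fan's head at the tilt it had and the other things on the table left as they are.

Things in the scene. Friction and masses are not known exactly. Their poses are not given: they have to be found in the camera images.
- cap: Blue plastic cap, a round cup 44 mm in diameter and 18 mm tall, open below, about 25 g, lying mouth down on the table. Origin: centre of its underside (the rim); z points up out of its flat top. Its straight side can be gripped across the 44 mm. Inside the mouth, flush with the underside, is a round lip ring, 4 mm thick, with an 18 mm hole; above it the cup is hollow to 15 mm from the underside.
- cap_top (a point): Centre of the cap's flat top (18 mm above its underside), marked by a bright metal disc 20 mm in diameter; z as the cap's.
- stud_seat (a point): Centre of the grey seat on the fan, on which the cap's underside comes to rest; z points out along the stud (straight up at tilt 0, when the seat is 198 mm above the table). The orange stud rises from it: 16.6 mm in diameter, straight for 9.5 mm, then tapering to its tip. Six round sprung beads stand out of it to 20.8 mm across, centred 5.8 mm above the seat.
- stud_tip (a point): Tip of the orange stud, 9 mm across, 13.5 mm above the seat. A cap set loosely on the stud, turned any way, rests on the beads, its underside about 7.3 mm above the seat. Pressed, the push peaks at 6 to 12 N (underside about 5 mm above the seat), then drops sharply as the lip slips past the beads and the cap snaps down (tugging a hand that grips it) onto the rigid seat.
- fan_tilt (a joint): Tilt of the fan's head in rad about a level axis through its yoke, 58 mm below the seat. 0: facing straight up; positive: leaning towards the fan's front (the foot's long end with the speed knob). It starts between 0 and 0.2 and is held by a stiff friction joint (about 3 N m) that a push along the stud does not turn.
- boss: The grey boss whose flat end, 30 mm in diameter, is the seat; same origin and axes as point stud_seat. Fixed to the fan's head, it stands 14 mm proud of the white hub plate (70 mm in diameter), so fingers gripping the cap may reach below its rim beside the boss.
- fan: The fan's foot, firm on the table: white, 250 by 200 mm, 28 mm high, with a yoke to 160 mm height (262 mm over its arms, 280 mm over the screws) that carries the head, a round duct 212 mm in diameter with a wire guard on top. Origin: on the table below the tilt axis; the black speed knob stands 118 mm from it along the foot's -x (front), up to 72 mm high.
- mug: Aluminium mug, 80 mm in diameter, 85 mm tall, handle on its +y side. Origin: centre of its underside. To be left alone.
- saucer: White ceramic saucer, 90 mm in diameter, 14 mm tall, with a green glass marble in it. Origin: centre of its underside. To be left alone.
- marble_center (a point): Centre of the green glass marble, 22 mm in diameter, lying in the saucer. To be left alone.
- top: Wooden spinning top with a red band, 48 mm in diameter, 58 mm long, lying on its side, about 46 mm high as it lies. Origin: on the table below it. To be left alone.
- padlock: Brass padlock lying flat, 42 mm wide, 20 mm thick, shackle to its +x. Origin: on the table below the middle of its body. To be left alone.
Mind the look-alikes: they are no part of the job. What is meant by the cap is not black or yellow, and is the larger of those in its own colour.

How it is judged:
By the outcome, as a careful person would: the job done as asked, in the order asked, and still so for the second after the job is handed in, while the arm keeps its last pose, push and grip.
It also fails if it takes over 42 s, if anything falls off the work surface, if the arm or the gripper's body presses on something with over 40 N, if the wrist force passes 120 N, or if a joint passes its speed limit or range.

## Working session

There is one attempt and no reset: what is moved stays moved. The work goes in short steps, Python scripts to look and compute and a tool call to move; the robot and the scene stay as the last step left them, time stands still between calls to the robot, and variables do not carry over. Pictures are saved under pics/ and viewed, and the job is handed in when it is done.

Besides the shell and the picture viewer there is one more tool, called after "Request:" in YAML: its name, and indented under it one key for each argument. drive_tool: Moves the arm, as the interface text tells. Its arguments: {"type":"object","properties":{"commands":{"type":"array","items":{"type":"array","items":{"type":"number"}}},"force":{"type":"number"}},"required":["commands"]}

```bash
ls; mkdir -p pics; cat > h.py <<'E'
import numpy as np,cv2
from cell import bot
def snap(n,f):
    c=bot.read_camera(n); cv2.imwrite('pics/'+f+'.png',c['img']); np.savez('pics/'+f+'.npz',**c); return c
def load(f): return dict(np.load('pics/'+f+'.npz'))
def ray(c,u,v):
    d=c['R'].T@np.linalg.inv(c['K'])@np.array([u,v,1.]); o=-c['R'].T@c['t']; return o,d/np.linalg.norm(d)
def plane(c,u,v,z):
    o,d=ray(c,u,v); return o+d*(z-o[2])/d[2]
def proj(c,X):
    p=c['K']@(c['R']@np.array(X)+c['t']); return p[:2]/p[2]
def tri(c1,p1,c2,p2):
    o1,d1=ray(c1,*p1);o2,d2=ray(c2,*p2)
    A=np.stack([d1,-d2],1);s=np.linalg.lstsq(A,o2-o1,rcond=None)[0]
    a=o1+s[0]*d1;b=o2+s[1]*d2; return (a+b)/2,np.linalg.norm(a-b)
E
python3 - <<'E'
from h import *
for n in('side','top','wrist'):
    c=snap(n,n+'0'); print(n,-c['R'].T@c['t'],c['R'][2],c['K'][0])
print(bot.read_state())
E
```

```text
pics
side [ 0.23410634 -0.65329595  0.71972305] [ 0.3924319   0.70700975 -0.58833189] [409.75477379   0.         279.5339435 ]
top [0.40096888 0.02228491 1.31872561] [ 0.18576731  0.00840572 -0.98255781] [412.75767129   0.         280.41056558]
wrist [ 0.22527221 -0.58709296  0.37349553] [-0.26904748 -0.06776974 -0.96073967] [319.7308417    0.         284.64498424]
{'time': 0.15, 'joint_positions': array([ 1.42451863,  0.50818166, -0.23754685,  1.50087984,  0.12567336,
        1.14889611, -0.15480138]), 'qd': array([-0.0002111 ,  0.0002534 ,  0.00134154, -0.00415445, -0.00054067,
        0.00019299,  0.00044468]), 'joint_efforts': array([-1.83060831e-03, -6.21013069e+01, -2.18923844e+00, -2.49834877e+01,
        1.25992927e-02,  9.32384137e-03,  4.81889413e-05]), 'tool_pos': array([ 0.1555655 , -0.60497448,  0.24961469]), 'eef_rot': array([-3.14021097e+00, -1.09350858e-05,  2.51773002e-01]), 'force': array([-0.9667637, -0.0772914,  0.0284001]), 'torque': array([-0.02083297,  0.01972317,  0.04846992]), 'opening': 0.08548398017972954}
```

View pics/side0.png

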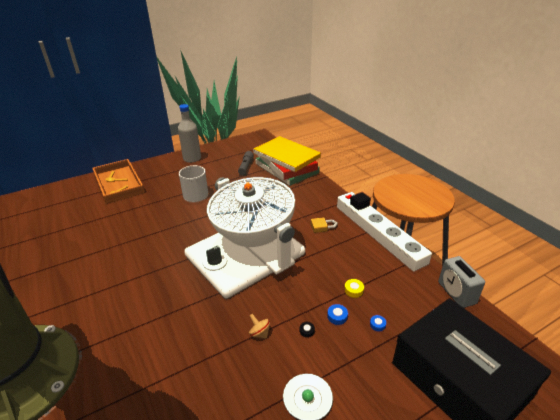

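View pics/top0.png

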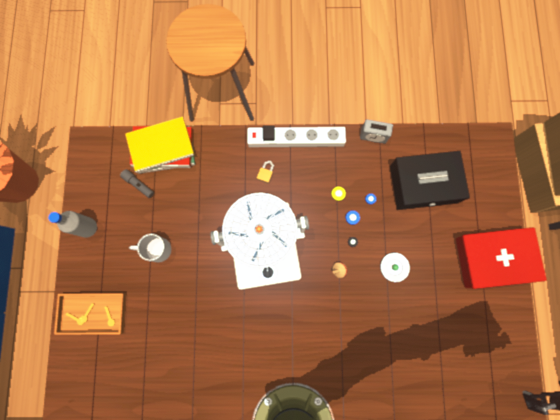

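View pics/wrist0.png

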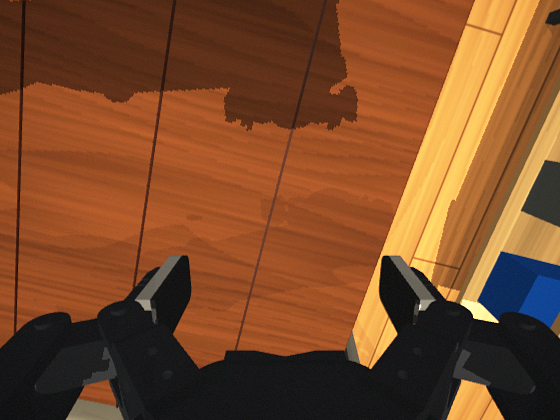

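The caps that could be mistaken for the target, in side / top pixels:
- large blue (338,313) / (352,217)
- small blue (378,322) / (371,199)
- yellow (354,288) / (338,193)
- black (307,329) / (352,241)

The larger blue one fits the description, so I'll check it in a crop and measure.

```bash
python3 - <<'E'
from h import *
s=load('side0');t=load('top0')
a=cv2.resize(s['img'][270:350,280:410],None,fx=4,fy=4,interpolation=cv2.INTER_CUBIC)
b=cv2.resize(s['img'][170:260,200:310],None,fx=4,fy=4,interpolation=cv2.INTER_CUBIC)[:, :]
h=max(a.shape[0],b.shape[0]);f=lambda i:cv2.copyMakeBorder(i,0,h-i.shape[0],0,0,0)
cv2.imwrite('pics/crop0.png',cv2.resize(np.hstack([f(a),f(b)]),(790,300)))
for n,c,box in(('side',s,(270,350,280,410)),('top',t,(170,260,320,390))):
    r0,r1,c0,c1=box;hsv=cv2.cvtColor(c['img'],cv2.COLOR_BGR2HSV)
    m=np.zeros(hsv.shape[:2],np.uint8);m[r0:r1,c0:c1]=cv2.inRange(hsv[r0:r1,c0:c1],(100,120,60),(130,255,255))
    for k in cv2.findContours(m,cv2.RETR_EXTERNAL,2)[0]:
        if cv2.contourArea(k)<20: continue
        x,y,w,hh=cv2.boundingRect(k);M=cv2.moments(k);u,v=M['m10']/M['m00'],M['m01']/M['m00']
        print(n,cv2.contourArea(k),(x,y,w,hh),(u,v),plane(c,u,v,.011))
        # disc
        d=cv2.inRange(hsv,(0,0,150),(179,90,255));q=np.zeros_like(d);cv2.drawContours(q,[k],-1,255,-1);q&=d
        M=cv2.moments(q,True); 
        if M['m00']>3: u,v=M['m10']/M['m00'],M['m01']/M['m00'];print('  disc',M['m00'],u,v,plane(c,u,v,.018))
for n,c,box in(('side',s,(170,210,230,270)),('top',t,(210,250,240,280))):
    r0,r1,c0,c1=box;hsv=cv2.cvtColor(c['img'],cv2.COLOR_BGR2HSV)
    m=cv2.inRange(hsv[r0:r1,c0:c1],(3,140,100),(18,255,255));M=cv2.moments(m,True);u,v=c0+M['m10']/M['m00'],r0+M['m01']/M['m00'];print(n,'stud',M['m00'],u,v); globals()[n]=(u,v)
print(tri(s,side,t,top))
print(plane(t,267,272,.072),plane(s,213,251,.072))
E
```

```text
side 179.5 (370, 315, 16, 16) (377.6146703806871, 322.53296193129063) [ 0.68573814 -0.26019677  0.011     ]
  disc 36.0 377.8611111111111 320.6111111111111 [ 0.6850523 -0.2604632  0.018    ]
side 304.5 (328, 304, 20, 21) (337.2151067323481, 313.82320744389705) [ 0.62567758 -0.19775796  0.011     ]
  disc 61.0 337.3114754098361 311.40983606557376 [ 0.62591313 -0.19699709  0.018     ]
top 125.0 (346, 211, 14, 13) (352.21466666666663, 217.052) [ 0.62503103 -0.19685138  0.011     ]
  disc 43.0 352.5813953488372 216.97674418604652 [ 0.62406646 -0.19685643  0.018     ]
top 66.0 (366, 194, 10, 10) (370.3308080808081, 198.5) [ 0.68547122 -0.25769111  0.011     ]
  disc 25.0 370.6 198.04 [ 0.68545597 -0.25712723  0.018     ]
side stud 258.0 247.89147286821705 175.92248062015503
top stud 22.0 258.72727272727275 228.5
(array([0.56111564, 0.088478  , 0.23216978]), np.float64(0.006238602208715043))
[0.4498125  0.07417374 0.072     ] [0.44995864 0.0651306  0.072     ]
```

View pics/crop0.png

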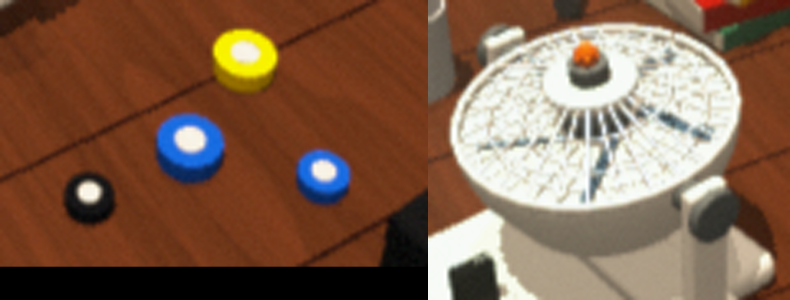

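The crop confirms it: the larger blue cap is at side (338,313), at about (0.625, -0.197). I'll move above it with the jaws along y, since both sides are clear there.

Request:
drive_tool:
  commands:
    - [24,18,-2,0,0,-0.015,0]
    - [24,18,-2,0,0,-0.015,0]
    - [24,18,-2,0,0,-0.015,0]
    - [24,18,-2,0,0,-0.015,0]
    - [24,18,-2,0,0,-0.015,0]
    - [24,18,-2,0,0,-0.015,0]
    - [24,18,-2,0,0,-0.015,0]
    - [24,18,-2,0,0,-0.015,0]
    - [24,18,-2,0,0,-0.015,0]
    - [24,18,-2,0,0,-0.015,0]

```text
time: 1.15
tool_pos: [0.3964, -0.4244, 0.23]
eef_rot: [-3.141, 0.0, 0.101]
force: [-0.2, -1.0, -0.1]
opening: 0.0854
```

Request:
drive_tool:
  commands:
    - [23,20,-3,0,0,-0.015,0]
    - [23,20,-3,0,0,-0.015,0]
    - [23,20,-3,0,0,-0.015,0]
    - [23,20,-3,0,0,-0.015,0]
    - [23,20,-3,0,0,-0.015,0]
    - [23,20,-3,0,0,-0.015,0]
    - [23,20,-3,0,0,-0.015,0]
    - [23,20,-3,0,0,-0.015,0]
    - [16,20,-3,0,0,-0.015,0]
    - [0,20,-3,0,0,-0.015,0]

```text
time: 2.15
tool_pos: [0.5976, -0.2234, 0.1994]
eef_rot: [-3.141, -0.0, -0.047]
force: [0.5, 0.3, 0.3]
opening: 0.0853
```

```bash
python3 - <<'E'
from h import *
c=snap('wrist','w1'); s=bot.read_state(); print(s['time'],s['tool_pos'],s['eef_rot'],s['force'],proj(c,(.625,-.197,.018)),-c['R'].T@c['t'])
print(proj(c,(.56,.088,.21)))
E
```

```text
2.2 [ 0.59688345 -0.21895267  0.19902091] [-3.13749116e+00  1.05281463e-03 -4.42077034e-02] [-0.97000892  2.98761647 -0.55132722] [256.431312   160.66725823] [ 0.66936968 -0.22638892  0.32338279]
[-403.15661037  398.54946172]
```

View pics/w1.png

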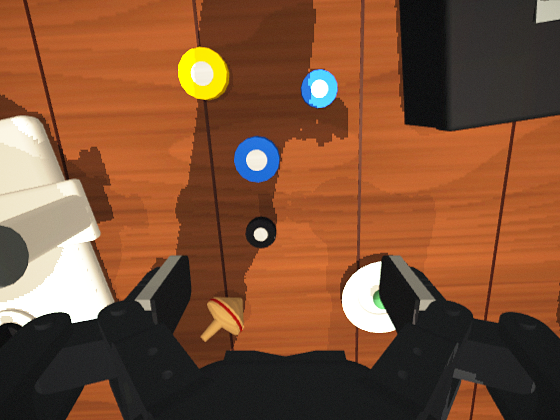

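The big blue cap shows at (257,160) in the wrist view, within 1 px of the prediction. The neighbours are clear of the jaw lanes.

```bash
python3 - <<'E'
from h import *
c=load('w1');hsv=cv2.cvtColor(c['img'],cv2.COLOR_BGR2HSV)
m=cv2.inRange(hsv,(95,100,60),(130,255,255));m[:, :225]=0;m[:,290:]=0;m[:130]=0;m[190:]=0
k=max(cv2.findContours(m,0,2)[0],key=cv2.contourArea);print(cv2.minEnclosingCircle(k))
d=cv2.inRange(hsv,(0,0,150),(179,80,255));q=np.zeros_like(d);cv2.drawContours(q,[k],-1,255,-1);q&=d
M=cv2.moments(q,True);u,v=M['m10']/M['m00'],M['m01']/M['m00'];print(u,v,plane(c,u,v,.018))
p=bot.read_state()['tool_pos'];print(p,(plane(c,u,v,.018)-p)*1000)
E
```

```text
((256.65789794921875, 158.92105102539062), 23.11803436279297)
256.07365439093485 159.75070821529744 [ 0.62589298 -0.19672104  0.018     ]
[ 0.59688345 -0.21895267  0.19902091] [  29.00952219   22.23163151 -181.02091073]
```

Request:
drive_tool:
  commands:
    - [10,9,-10,0,0,0,0]
    - [10,9,-20,0,0,0,0]
    - [10,9,-25,0,0,0,0]
    - [0,0,-25,0,0,0,0]
    - [0,0,-25,0,0,0,0]
    - [0,0,-15,0,0,0,0]
    - [0,0,0,0,0,0,0]
    - [0,0,0,0,0,0,0]
    - [0,0,0,0,0,0,0]
    - [0,0,0,0,0,0,0]

```text
time: 3.2
tool_pos: [0.6264, -0.1986, 0.0817]
eef_rot: [3.141, -0.002, -0.048]
force: [0.4, -0.6, 0.6]
opening: 0.0854
```

```bash
python3 - <<'E'
from h import *
c=snap('wrist','w2'); s=bot.read_state(); print(s['time'],s['tool_pos'],s['eef_rot'],s['force'])
E
```

```text
3.25 [ 0.62627076 -0.19856516  0.08150305] [ 3.14109262e+00 -1.92594427e-03 -4.84237655e-02] [-0.12231384 -0.20972613  0.37423889]
```

View pics/w2.png

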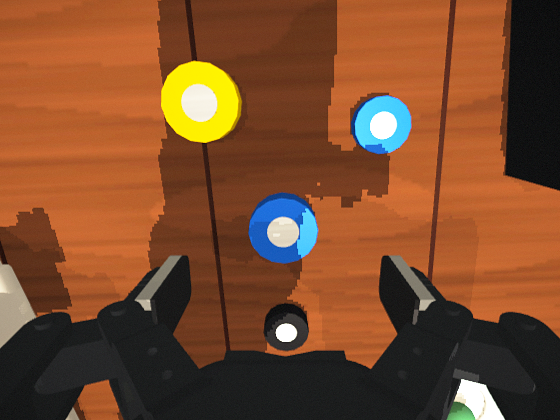

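Disc at (283,232), centred between the pads. I'll descend and grip.

Request:
drive_tool:
  commands:
    - [0,1,-12,0,0,0,0]
    - [0,0,-12,0,0,0,0]
    - [0,0,-12,0,0,0,0]
    - [0,0,-12,0,0,0,0]
    - [0,0,-10,0,0,0,0]
    - [0,0,-2,0,0,0,0]
    - [0,0,0,0,0,0,0]
    - [0,0,0,0,0,0,0.5]
    - [0,0,0,0,0,0,1]
    - [0,0,0,0,0,0,1]
  force: 60

```text
time: 4.25
tool_pos: [0.626, -0.1974, 0.0209]
eef_rot: [3.141, -0.001, -0.048]
force: [-0.7, 0.5, 0.0]
opening: 0.0439
```

Request:
drive_tool:
  commands:
    - [0,0,0,0,0,0,1]
    - [0,0,0,0,0,0,1]
    - [0,0,0,0,0,0,1]
    - [0,0,5,0,0,0,1]
    - [0,0,15,0,0,0,1]
    - [0,0,30,0,0,0,1]
    - [0,0,30,0,0,0,1]
    - [0,0,30,0,0,0,1]
    - [0,0,20,0,0,0,1]
    - [0,0,0,0,0,0,1]

```text
time: 5.25
tool_pos: [0.6276, -0.1977, 0.1549]
eef_rot: [3.14, -0.007, -0.048]
force: [1.2, 0.5, -1.0]
opening: 0.041
```

```bash
python3 - <<'E'
from h import *
c=snap('wrist','w3'); c=snap('side','s3');s=bot.read_state(); print(s['time'],s['tool_pos'],s['eef_rot'],s['force'],s['opening'])
E
```

```text
5.35 [ 0.6257321  -0.19735567  0.15115552] [ 3.14122745e+00 -1.22334991e-03 -4.82954675e-02] [-0.12781105 -0.63320785 -1.3685885 ] 0.04140647502927355
```

View pics/w3.png

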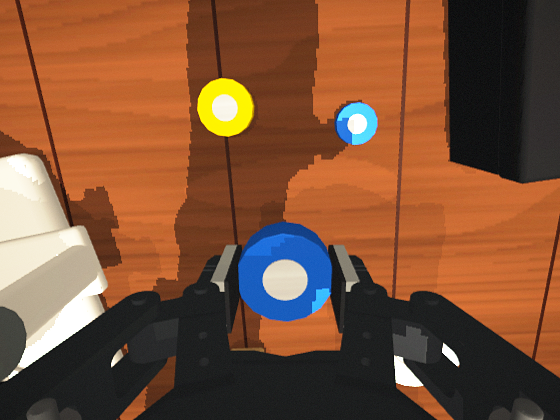

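View pics/s3.png

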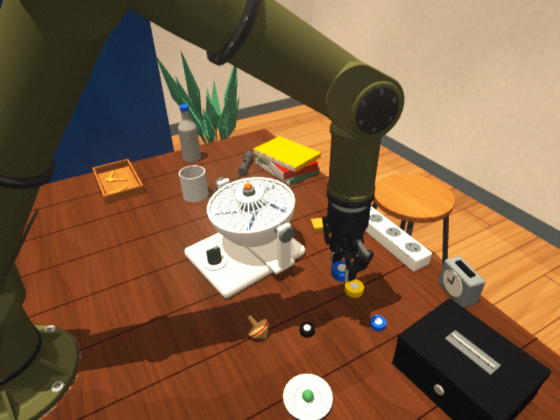

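The cap is held level and centred, with its disc at (285,280) in the wrist view. In the side view the small blue one is still on the table, so I have the right cap. Next I'll rise and go to a viewpoint near the fan.

Request:
drive_tool:
  commands:
    - [0,0,40,0,0,0,1]
    - [0,0,40,0,0,0,1]
    - [0,10,40,0,0,0,1]
    - [-10,35,40,0,0,0,1]
    - [-20,40,20,0,0,0,1]
    - [-25,40,0,0,0,0,1]
    - [-25,40,0,0,0,0,1]
    - [-25,40,0,0,0,0,1]
    - [-20,40,0,0,0,0,1]
    - [-10,30,0,0,0,0,1]

```text
time: 6.35
tool_pos: [0.4889, 0.0775, 0.3265]
eef_rot: [3.142, 0.002, -0.046]
force: [0.5, 0.5, -0.3]
opening: 0.041
```

Request:
drive_tool:
  commands:
    - [0,10,0,0,0,0,1]
    - [0,0,0,0,0,0,1]
    - [0,0,0,0,0,0,1]
    - [0,0,0,0,0,0,1]
    - [0,0,0,0,0,0,1]
    - [0,0,0,0,0,0,1]
    - [0,0,0,0,0,0,1]
    - [0,0,0,0,0,0,1]
    - [0,0,0,0,0,0,1]
    - [0,0,0,0,0,0,1]

```text
time: 7.35
tool_pos: [0.4914, 0.0851, 0.3273]
eef_rot: [3.142, -0.0, -0.048]
force: [-0.7, -0.1, -0.7]
opening: 0.0413
```

```bash
python3 - <<'E'
from h import *
c=snap('wrist','w4'); s=bot.read_state(); print(s['time'],s['tool_pos'],s['eef_rot'],s['force'],s['opening'],-c['R'].T@c['t'])
E
```

```text
7.4 [0.49143264 0.08508644 0.32729582] [-3.14154526e+00 -7.73904709e-05 -4.81808871e-02] [0.71180821 0.2528418  0.04989744] 0.041322768779811996 [0.56324637 0.08217481 0.45127118]
```

View pics/w4.png

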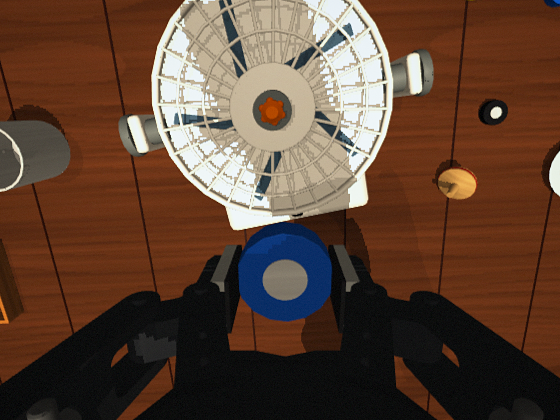

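The wrist view shows the stud at (272,110), the hub plate around it, and the screws near (130,134) and (420,72). I need a second, oblique view for triangulation and tilt.

Request:
drive_tool:
  commands:
    - [0,-20,0,0.08,0,0,1]
    - [0,-25,0,0.1,0,0,1]
    - [0,-25,0,0.1,0,0,1]
    - [0,-25,0,0.1,0,0,1]
    - [0,-25,0,0.1,0,0,1]
    - [0,-20,0,0.1,0,0,1]
    - [0,0,0,0,0,0,1]
    - [0,0,0,0,0,0,1]
    - [0,0,0,0,0,0,1]
    - [0,0,0,0,0,0,1]

```text
time: 8.4
tool_pos: [0.4915, -0.0532, 0.3278]
eef_rot: [-2.563, 0.025, -0.037]
force: [-0.3, 0.7, -0.4]
opening: 0.0414
```

```bash
python3 - <<'E'
from h import *
c=snap('wrist','w5'); s=bot.read_state(); print(s['time'],s['tool_pos'],s['eef_rot'],s['force'],s['opening'],-c['R'].T@c['t'])
E
```

```text
8.45 [ 0.4914271  -0.0533293   0.32784321] [-2.56272637  0.02537636 -0.03741221] [-0.11368596 -0.1709048  -0.01674435] 0.04125934746229971 [ 0.56339498 -0.12304015  0.42987987]
```

View pics/w5.png

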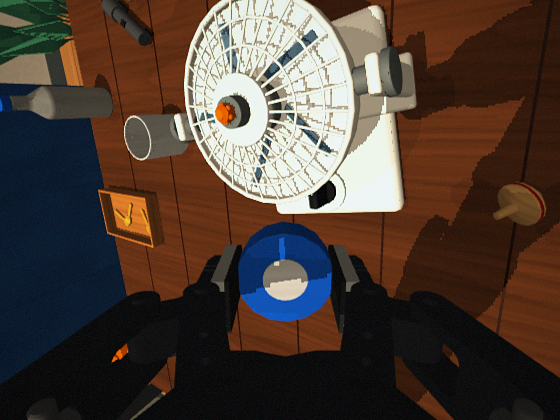

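```bash
python3 - <<'E'
from h import *
a=load('w4')['img'][60:160,220:325];b=load('w5')['img'][65:155,185:280]
a=cv2.resize(a,(400,380),interpolation=cv2.INTER_NEAREST);b=cv2.resize(b,(400,380),interpolation=cv2.INTER_NEAREST)
cv2.imwrite('pics/crop1.png',np.hstack([a,b]))
for n,(r0,r1,c0,c1) in(('w4',(85,135,245,300)),('w5',(85,140,205,260))):
    hsv=cv2.cvtColor(load(n)['img'],cv2.COLOR_BGR2HSV)[r0:r1,c0:c1]
    m=cv2.inRange(hsv,(0,120,60),(22,255,255))
    g=cv2.inRange(hsv,(0,0,40),(179,110,150))
    for q,l in((m,'orange'),(m|g,'boss+stud')):
        k=max(cv2.findContours(q,0,2)[0],key=cv2.contourArea);k=cv2.convexHull(k)+np.array([c0,r0]);print(n,l,cv2.contourArea(k),cv2.fitEllipse(k),cv2.boundingRect(k))
E
```

```text
w4 orange 557.5 ((271.5926513671875, 110.93428039550781), (27.413379669189453, 28.46072769165039), 158.30532836914062) (258, 97, 28, 29)
w4 boss+stud 1253.0 ((271.9583740234375, 109.93785095214844), (39.5650634765625, 41.124454498291016), 172.7301025390625) (252, 90, 40, 41)
w5 orange 328.0 ((224.74342346191406, 112.88182067871094), (19.569284439086914, 22.385616302490234), 157.82666015625) (215, 102, 21, 23)
w5 boss+stud 865.0 ((232.3034210205078, 111.1871566772461), (33.14558029174805, 34.67848587036133), 50.89598846435547) (215, 95, 34, 33)
```

View pics/crop1.png

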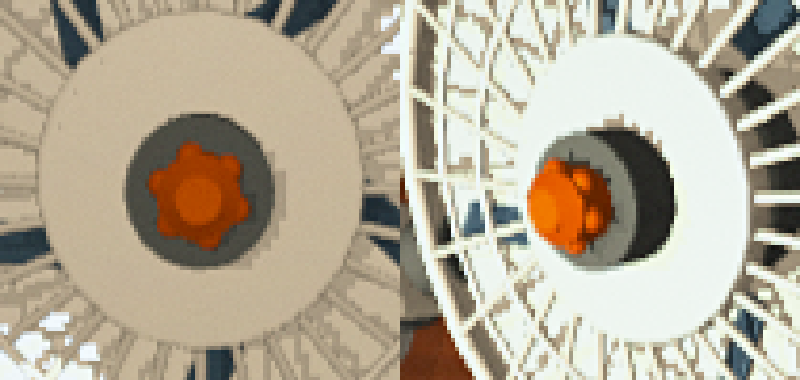

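```bash
python3 - <<'E'
from h import *
a=load('w4');b=load('w5')
P={'tip':((272.5,112.6),(221.3,113.6)),'seat':((272.5,110.3),(229.9,112.6)),'hub':((272.5,107.4),(241.3,110.))}
T={}
for k,(p,q) in P.items(): T[k]=tri(a,p,b,q); print(k,T[k])
v=T['tip'][0]-T['hub'][0];print(v,np.linalg.norm(v),v/np.linalg.norm(v))
cv2.imwrite('pics/z4.png',cv2.resize(a['img'][0:240,105:445],(798,563),interpolation=cv2.INTER_CUBIC))
cv2.imwrite('pics/z5.png',cv2.resize(b['img'][0:225,160:430],(720,600),interpolation=cv2.INTER_CUBIC))
E
```

```text
tip (array([0.56289412, 0.09105415, 0.20812974]), np.float64(0.0009120092071943707))
seat (array([0.56398846, 0.09139157, 0.19620762]), np.float64(0.0002052551608342025))
hub (array([0.56613549, 0.09187958, 0.17899689]), np.float64(0.0005618003380446024))
[-0.00324138 -0.00082543  0.02913285] 0.02932423846025965 [-0.11053576 -0.02814833  0.99347346]
```

View pics/z4.png

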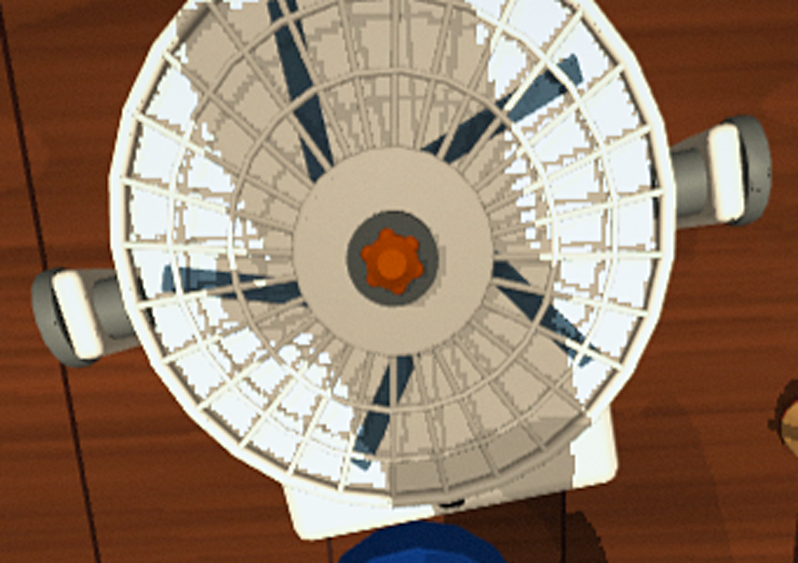

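View pics/z5.png

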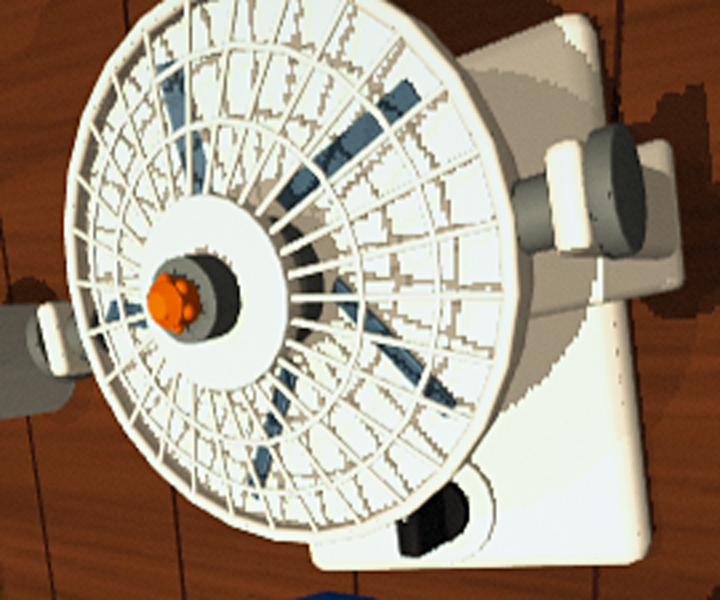

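```bash
python3 - <<'E'
from h import *
a=load('w4');b=load('w5')
L=plane(a,105+77/2.347,315/2.347,.16);R=plane(a,105+727/2.347,173/2.347,.16)
print(L,R,np.linalg.norm(L-R));m=(L+R)/2
d=(R-L)/np.linalg.norm(R-L); f=np.array([d[1],-d[0],0]) 
if f[0]>0:f=-f
print('mid',m,'front',f,'yaw',np.arctan2(f[1],f[0])-np.pi)
# side crosscheck: arms in w5
L5=(160+57/2.667,340/2.667);R5=(160+570/2.667,197/2.667)
print(tri(a,(105+77/2.347,315/2.347),b,L5),tri(a,(105+727/2.347,173/2.347),b,R5))
for p,h in (((.56289,.09105),71.5),((.56399,.09139),58)):
    o=(np.array([*p,0])-m)*1000; print('along front',o@f,'lateral',o[:2]@d[:2],'tilt',np.arcsin(o@f/h))
# knob
print(plane(b,160+440/2.667,520/2.667,.06))
E
```

```text
[0.54953617 0.21398303 0.16      ] [ 0.58817955 -0.02969565  0.16      ] 0.24672375075440653
mid [0.56885786 0.09214369 0.16      ] front [-0.98765797 -0.15662609  0.        ] yaw -6.125911659242327
(array([0.548863  , 0.21793167, 0.15128114]), np.float64(0.0005249781837473995)) (array([ 0.58873402, -0.03164074,  0.1549496 ]), np.float64(0.0002434249485852756))
along front 6.065504882832425 lateral 0.14546573978503963 tilt 0.08493431636490349
along front 4.925828244207161 lateral -0.01804927289512805 tilt 0.08503050052990443
[0.45358237 0.06080602 0.06      ]
```

```bash
python3 - <<'E'
from h import *
from scipy.optimize import least_squares
a=load('w4');b=load('w5')
A=[(109,235),(112,170),(133,105),(175,35),(673,235),(677,190),(663,120),(620,45),(595,10),(665,290),(640,350),(600,410),(150,365),(200,430),(270,485),(340,505),(400,507),(450,500),(130,320)]
B=[(67,240),(66,190),(75,150),(100,80),(150,15),(490,100),(520,190),(527,240),(520,320),(500,400),(460,465),(410,510),(340,540),(280,540),(220,515),(160,460),(110,390),(80,310),(450,50)]
rays=[ray(a,105+x/2.347,y/2.347) for x,y in A]+[ray(b,160+x/2.667,y/2.667) for x,y in B]
def f(p,fixr=None):
    n=np.array([p[0],p[1],1]);n/=np.linalg.norm(n);c=np.array(p[2:5]);r=p[5]
    return [1000*(np.linalg.norm(o+d*((c-o)@n)/(d@n)-c)-r) for o,d in rays]
s=least_squares(f,[-.1,-.02,.565,.091,.18,.106],loss='soft_l1');p=s.x
n=np.array([p[0],p[1],1]);n/=np.linalg.norm(n);print(p,np.round(f(p),1));print(n)
J=s.jac;print(np.sqrt(np.diag(np.linalg.inv(J.T@J))))
c=p[2:5];print('at z .1965', c+n*(.1965-c[2])/n[2])
E
```

```text
[-0.08578673 -0.02813827  0.56806557  0.09224253  0.15024902  0.1074844 ] [ 0.2 -0.6 -2.6 -3.9  0.   1.5  1.1 -1.4 -0.9  0.4 -0.5 -0.5  0.8  1.4
  3.7  2.   0.5 -0.1 -0.   0.6  2.1  0.7  0.6 -0.2  2.   1.   0.7 -1.3
 -1.  -1.6 -1.6  0.1  1.  -0.4 -4.  -3.  -2.   0.2]
[-0.08543922 -0.02802429  0.99594918]
[0.01498281 0.00995049 0.00077013 0.00057688 0.00097267 0.00050371]
at z .1965 [0.56409785 0.09094111 0.1965    ]
```

Three tilt estimates: 0.085 from the yoke, 0.09 from the rim and 0.113 from hub to tip. I'll use about 0.092. Next I'll work out the cap's offset in the grip and the hover pose.

```bash
cat >> h.py <<'E'
from scipy.spatial.transform import Rotation as Ro
N=np.array([-.091,-.020,1.]);N/=np.linalg.norm(N)
SEAT=np.array([.5638,.0913,.1978])
E
python3 - <<'E'
from h import *
for w,tp,e in(('w3',(.6257,-.1974,.1512),(3.1412,-.0012,-.0483)),('w4',(.49143,.08509,.3273),(-3.1415,0,-.0482)),('w5',(.49143,-.05333,.32784),(-2.5627,.02538,-.0374))):
    c=load(w);R=Ro.from_euler('xyz',e).as_matrix();tp=np.array(tp)
    hsv=cv2.cvtColor(c['img'],cv2.COLOR_BGR2HSV);m=cv2.inRange(hsv,(0,0,90),(179,90,255));m[:255]=0;m[308:]=0;m[:,:255]=0;m[:,315:]=0
    k=max(cv2.findContours(m,0,2)[0],key=cv2.contourArea);(u,v),ax,_=cv2.fitEllipse(cv2.convexHull(k))
    o,d=ray(c,u,v);n=R[:,2];q=tp+n*.0029
    X=o+d*((q-o)@n)/(d@n);print(w,(u,v),ax,'offset in tool mm',R.T@(X-tp)*1000)
s=bot.read_state();R=Ro.from_euler('xyz',s['eef_rot']).as_matrix()
# target R: z=-N, x close to tool x of yaw -.048
x=np.array([np.cos(-.048),np.sin(-.048),0]);z=-N;x=x-z*(x@z);x/=np.linalg.norm(x);T=np.stack([x,np.cross(z,x),z],1)
print('rotvec',Ro.from_matrix(T@R.T).as_rotvec())
for h in(.07,.03): 
    p=SEAT+N*(h+.0209);print(h,p,(p-s['tool_pos'])*1000)
print(Ro.from_matrix(T).as_euler('xyz'))
E
```

```text
w3 (284.5991516113281, 279.441162109375) (41.133365631103516, 44.97819137573242) offset in tool mm [-0.17651493 -0.32142773  2.9       ]
w4 (284.65057373046875, 279.57415771484375) (40.96815490722656, 44.913333892822266) offset in tool mm [-0.0431225  -0.51524373  2.9       ]
w5 (284.7031555175781, 279.4570617675781) (41.15222930908203, 44.84593963623047) offset in tool mm [ 0.24911409 -0.73257488  2.9       ]
rotvec [-0.55883177 -0.08767267 -0.03025505]
0.07 [0.55556377 0.08948984 0.288308  ] [ 64.1366765  142.81913978 -39.53521359]
0.03 [0.55918807 0.09028639 0.2484805 ] [ 67.76097921 143.61568983 -79.36271587]
[-3.11715604 -0.0896412  -0.05018803]
```

Request:
drive_tool:
  commands:
    - [8,18,-4,-0.07,-0.011,-0.004,1]
    - [8,18,-4,-0.07,-0.011,-0.004,1]
    - [8,18,-4,-0.07,-0.011,-0.004,1]
    - [8,18,-4,-0.07,-0.011,-0.004,1]
    - [8,18,-6,-0.07,-0.011,-0.004,1]
    - [8,18,-6,-0.07,-0.011,-0.004,1]
    - [8,18,-6,-0.07,-0.011,-0.003,1]
    - [8,17,-6,-0.07,-0.011,-0.003,1]
    - [0,0,0,0,0,0,1]
    - [0,0,0,0,0,0,1]

```text
time: 9.45
tool_pos: [0.5549, 0.0903, 0.2875]
eef_rot: [-3.117, -0.091, -0.048]
force: [-0.6, -0.3, 0.0]
opening: 0.0409
```

Request:
drive_tool:
  commands:
    - [0,0,0,0,0,0,1]
    - [1,0,-4,0,0,0,1]
    - [1,0,-6,0,0,0,1]
    - [1,0,-6,0,0,0,1]
    - [0,0,-6,0,0,0,1]
    - [0,0,-3,0,0,0,1]
    - [0,0,0,0,0,0,1]
    - [0,0,0,0,0,0,1]
    - [0,0,0,0,0,0,1]
    - [0,0,0,0,0,0,1]

```text
time: 10.45
tool_pos: [0.5585, 0.0882, 0.2625]
eef_rot: [-3.117, -0.091, -0.053]
force: [0.1, -0.3, -0.2]
opening: 0.041
```

```bash
python3 - <<'E'
from h import *
c=snap('side','s6');s=bot.read_state(); print(s['time'],s['tool_pos'],s['eef_rot'],s['force'],s['opening'])
R=Ro.from_euler('xyz',s['eef_rot']).as_matrix();v=s['tool_pos']-.0209*N-SEAT;h=v@N;print('h mm',h*1000,'lateral',(v-h*N)*1000,'tilt err',-R[:,2]-N)
cv2.imwrite('pics/s6z.png',cv2.resize(c['img'][110:260,180:330],(600,600),interpolation=cv2.INTER_CUBIC))
E
```

```text
10.5 [0.55852982 0.08814292 0.26248595] [-3.11719102 -0.09142713 -0.05271683] [ 0.8068226   0.44375187 -1.40119572] 0.04082100268505144
h mm 44.047378530214196 lateral [ 0.61453954 -1.86373779  0.01864834] tilt err [-0.00182392  0.00035781 -0.00016057]
```

View pics/s6z.png

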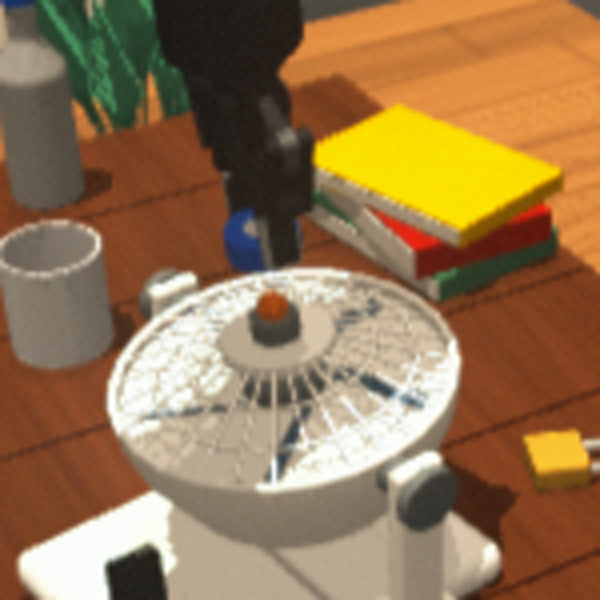

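```bash
python3 - <<'E'
from h import *
c=load('s6')
for h in(0,.0135): print(h,proj(c,SEAT+N*h))
p=np.array([.5585,.0881,.2625])
for k in (.0209,.0029):
  print('cap',(proj(c,p-N*k)-[180,110])*4)
t=load('top0')
for X in (SEAT,SEAT+N*.0135): print(proj(t,X))
E
```

```text
0 [247.97932709 187.89893298]
0.0135 [247.20616769 183.24452553]
cap [263.99880821 250.73554102]
cap [259.63408831 224.29641326]
[258.85414536 228.25538702]
[258.64910592 227.99031617]
```

```bash
python3 - <<'E'
from h import *
c=load('s6');i=c['img'][168:210,226:272]
z=cv2.resize(i,None,fx=14,fy=14,interpolation=cv2.INTER_NEAREST)
for h in (0,.0135,-.014):
    u,v=proj(c,SEAT+N*h);cv2.circle(z,(int((u+.5-226)*14),int((v+.5-168)*14)),5,(255,0,255),-1)
cv2.imwrite('pics/s6y.png',z)
hsv=cv2.cvtColor(i,cv2.COLOR_BGR2HSV);m=cv2.inRange(hsv,(0,150,90),(20,255,255));r,q=np.where(m);print(r.min()+168,r.max()+168,q.min()+226,q.max()+226,len(r))
E
```

```text
168 189 226 271 269
```

View pics/s6y.png

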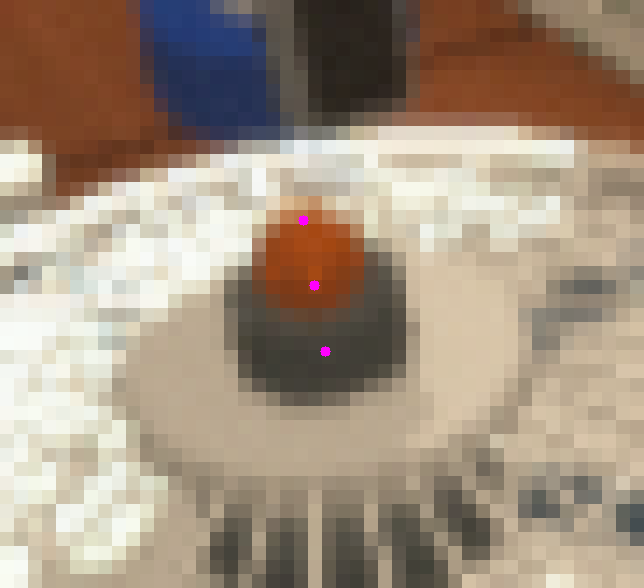

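The predicted seat and tip, marked in magenta at (314,286) and (303,220), agree with the side image to about 0.6 px. I'll correct the 1.5 mm lateral error and lower to just above the tip.

Request:
drive_tool:
  commands:
    - [0,1.5,-3,0,0,0,1]
    - [0.5,0.1,-5,0,0,0,1]
    - [0.5,0.1,-6,0,0,0,1]
    - [0.5,0.1,-6,0,0,0,1]
    - [0.4,0.1,-5,0,0,0,1]
    - [0.2,0.1,-3,0,0,0,1]
    - [0,0,0,0,0,0,1]
    - [0,0,0,0,0,0,1]
    - [0,0,0,0,0,0,1]
    - [0,0,0,0,0,0,1]

```text
time: 11.5
tool_pos: [0.5607, 0.0901, 0.2346]
eef_rot: [-3.117, -0.092, -0.053]
force: [-0.8, -0.9, -0.1]
opening: 0.0412
```

```bash
cat > st.py <<'E'
from h import *
s=bot.read_state(); print(s['time'],s['tool_pos'],s['eef_rot'],s['force'],s['opening'])
R=Ro.from_euler('xyz',s['eef_rot']).as_matrix();v=s['tool_pos']-.0209*N-SEAT;h=v@N;print('h mm',h*1000,'lateral',(v-h*N)*1000,'tilt err',-R[:,2]-N, 'F.N',s['force']@N)
E
python3 - <<'E'
import st
from h import *
c=snap('side','s7')
cv2.imwrite('pics/s7z.png',cv2.resize(c['img'][140:220,200:300],(800,640)[:2],interpolation=cv2.INTER_CUBIC)[:600])
E
```

```text
11.5 [0.56067585 0.09009296 0.23455094] [-3.11717556 -0.09155017 -0.0527875 ] [-0.75820897 -0.9065759  -0.09565138] 0.04123074280969391
h mm 15.999563083455213 lateral [ 0.2192312  -0.47222849  0.01050547] tilt err [-0.0019484   0.00035537 -0.00017218] F.N -0.00848608978895979
```

View pics/s7z.png

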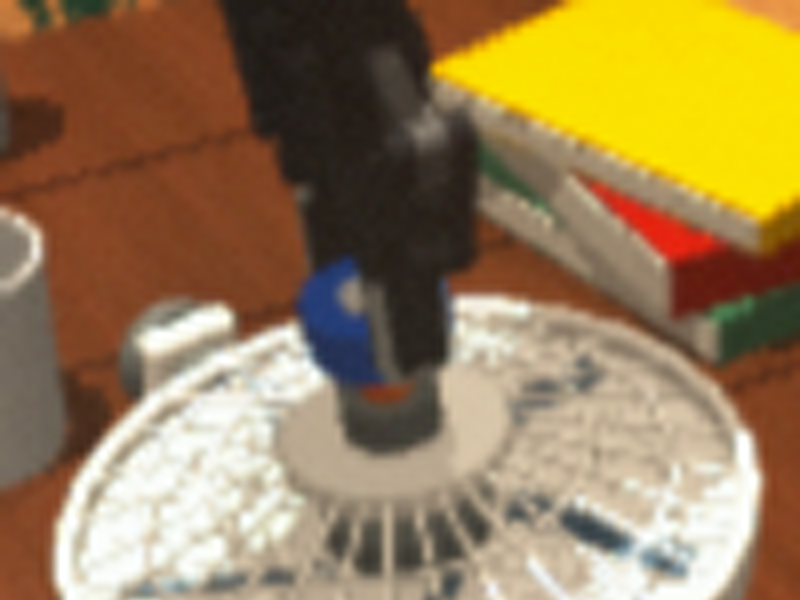

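The cap is centred on the boss axis (cap middle about 374, expected about 375 in the crop). I'll lower it onto the beads slowly.

Request:
drive_tool:
  commands:
    - [0.1,0.1,-1.5,0,0,0,1]
    - [0.1,0,-1.5,0,0,0,1]
    - [0.1,0,-1.5,0,0,0,1]
    - [0.1,0.1,-1.5,0,0,0,1]
    - [0.1,0,-1,0,0,0,1]
    - [0,0,0,0,0,0,1]
    - [0,0,0,0,0,0,1]
    - [0,0,0,0,0,0,1]
    - [0,0,0,0,0,0,1]
    - [0,0,0,0,0,0,1]

```text
time: 12.55
tool_pos: [0.5611, 0.0903, 0.2273]
eef_rot: [-3.117, -0.091, -0.053]
force: [-0.4, -0.4, 0.0]
opening: 0.0413
```

```bash
python3 st.py
```

```text
12.55 [0.56106653 0.09029827 0.22731698] [-3.1172432  -0.09111745 -0.05272773] [-0.44439341 -0.38658185  0.03848071] 0.041262394843829826
h mm 8.757314000146204 lateral [-0.0462973  -0.41114021 -0.01243586] tilt err [-0.00151362  0.00039467 -0.00013108] F.N 0.08627846163679027
```

Request:
drive_tool:
  commands:
    - [0,0,-0.5,0,0,0,1]
    - [0,0,-0.5,0,0,0,1]
    - [0.1,0,-0.5,0,0,0,1]
    - [0,0,-0.5,0,0,0,1]
    - [0,0,0,0,0,0,1]
    - [0,0,0,0,0,0,1]
    - [0,0,0,0,0,0,1]
    - [0,0,0,0,0,0,1]
    - [0,0,0,0,0,0,1]
    - [0,0,0,0,0,0,1]

```text
time: 13.55
tool_pos: [0.5614, 0.0905, 0.2256]
eef_rot: [-3.117, -0.092, -0.053]
force: [-0.2, 1.3, 5.4]
opening: 0.0411
```

```bash
python3 st.py
```

```text
13.55 [0.5614289  0.09053688 0.22556771] [-3.11684716 -0.09181227 -0.05261629] [-0.17186594  1.26455552  5.44253256] 0.041129267121022856
h mm 6.978002857572249 lateral [ 0.15486142 -0.20796278  0.00993313] tilt err [-2.22213909e-03  2.53586088e-05 -2.04208393e-04] F.N 5.409452264534597
```

Contact is at the expected height with 5.4 N and little side force. I'll press on along the stud.

Request:
drive_tool:
  commands:
    - [0,0,-0.4,0,0,0,1]
    - [0,0,-0.4,0,0,0,1]
    - [0.1,0,-0.4,0,0,0,1]
    - [0,0,-0.4,0,0,0,1]
    - [0,0,-0.4,0,0,0,1]
    - [0.1,0,-0.4,0,0,0,1]
    - [0,0,0,0,0,0,1]
    - [0,0,0,0,0,0,1]
    - [0,0,0,0,0,0,1]
    - [0,0,0,0,0,0,1]

```text
time: 14.55
tool_pos: [0.5616, 0.0906, 0.2229]
eef_rot: [-3.117, -0.091, -0.053]
force: [0.9, 2.8, 3.4]
opening: 0.0411
```

```bash
python3 st.py
```

```text
14.55 [0.56156635 0.09055379 0.22292959] [-3.11686139 -0.09146419 -0.0525755 ] [0.94749821 2.75466849 3.43871759] 0.0410661806915454
h mm 4.338469998210664 lateral [ 5.31432392e-02 -2.43617105e-01 -3.63073316e-05] tilt err [-1.87458156e-03  1.75713331e-05 -1.72015147e-04] F.N 3.2831820284582682
```

Request:
drive_tool:
  commands:
    - [0,0.2,-0.6,0,0,0,1]
    - [0.1,0.1,-0.6,0,0,0,1]
    - [0,0,-0.6,0,0,0,1]
    - [0.1,0,-0.6,0,0,0,1]
    - [0,0,-0.6,0,0,0,1]
    - [0.1,0,-0.6,0,0,0,1]
    - [0,0,-0.4,0,0,0,1]
    - [0,0,0,0,0,0,1]
    - [0,0,0,0,0,0,1]
    - [0,0,0,0,0,0,1]

```text
time: 15.55
tool_pos: [0.5615, 0.0904, 0.219]
eef_rot: [-3.118, -0.091, -0.053]
force: [-0.2, 1.1, 3.5]
opening: 0.0408
```

```bash
python3 st.py
```

```text
15.55 [0.56150014 0.09040806 0.21900281] [-3.11751557 -0.0908975  -0.05284725] [-0.20643034  1.06223642  3.5067364 ] 0.04084750434617693
h mm 0.437524389138216 lateral [-0.36651813 -0.46703099 -0.04269377] tilt err [-0.00128351  0.00066605 -0.00010453] F.N 3.4891648397472355
```

Request:
drive_tool:
  commands:
    - [0,0.1,-0.3,0,0,0,1]
    - [0,0,-0.3,0,0,0,1]
    - [0.1,0,-0.2,0,0,0,1]
    - [0,0,-0.2,0,0,0,1]
    - [0,0,0,0,0,0,1]
    - [0,0,0,0,0,0,1]
    - [0,0,0,0,0,0,1]
    - [0,0,0,0,0,0,1]
    - [0,0,0,0,0,0,1]
    - [0,0,0,0,0,0,1]

```text
time: 16.55
tool_pos: [0.5616, 0.0904, 0.2189]
eef_rot: [-3.118, -0.092, -0.053]
force: [-3.4, 0.3, 11.1]
opening: 0.0414
```

```bash
python3 st.py
```

```text
16.55 [0.56156374 0.09042188 0.21889516] [-3.1176273  -0.09161623 -0.05301982] [-3.42937533  0.32001555 11.09228447] 0.0413837782565112
h mm 0.3243006133529568 lateral [-0.31318219 -0.45546212 -0.03760882] tilt err [-0.00199568  0.00083138 -0.00016734] F.N 11.34880427022386
```

It's on the rigid seat (h ≈ 0.3 mm, stiff). I'll raise the push to a firm level of about 20–25 N.

Request:
drive_tool:
  commands:
    - [-0.1,0,-0.2,0,0,0,1]
    - [-0.1,0,-0.2,0,0,0,1]
    - [0,0,-0.2,0,0,0,1]
    - [0,0,-0.2,0,0,0,1]
    - [0,0,-0.2,0,0,0,1]
    - [0,0,-0.2,0,0,0,1]
    - [0,0,0,0,0,0,1]
    - [0,0,0,0,0,0,1]
    - [0,0,0,0,0,0,1]
    - [0,0,0,0,0,0,1]

```text
time: 17.55
tool_pos: [0.5616, 0.0904, 0.2188]
eef_rot: [-3.118, -0.093, -0.053]
force: [-5.1, -0.4, 19.8]
opening: 0.0414
```

```bash
python3 - <<'E'
import st
from h import *
c=snap('side','s8');w=snap('wrist','w8')
cv2.imwrite('pics/s8z.png',cv2.resize(c['img'][150:225,200:300],(800,600),interpolation=cv2.INTER_CUBIC))
E
```

```text
17.55 [0.56158014 0.09040969 0.21879185] [-3.11753909 -0.09293779 -0.05314311] [-5.12033295 -0.36275452 19.7830885 ] 0.04135106651792572
h mm 0.22019087400221687 lateral [-0.30621354 -0.46972638 -0.03725996] tilt err [-0.00331622  0.00082461 -0.00029119] F.N 20.16893977644417
```

View pics/s8z.png

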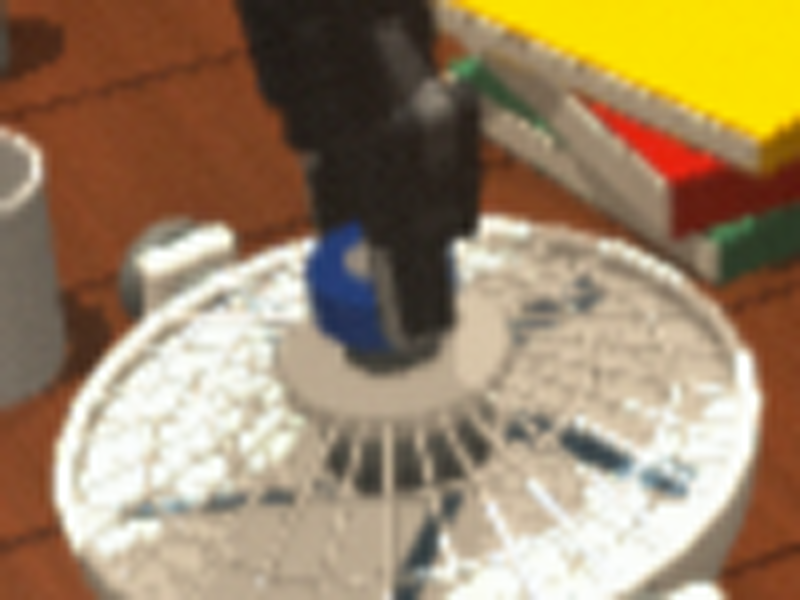

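View pics/w8.png

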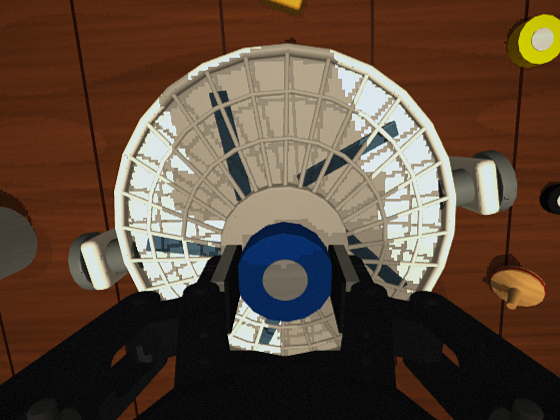

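Request:
drive_tool:
  commands:
    - [-0.2,0,-0.2,0,0,0,1]
    - [-0.1,0,-0.2,0,0,0,1]
    - [0,0,0,0,0,0,1]
    - [0,0,0,0,0,0,1]
    - [0,0,0,0,0,0,1]
    - [0,0,0,0,0,0,1]
    - [0,0,0,0,0,0,1]
    - [0,0,0,0,0,0,1]
    - [0,0,0,0,0,0,1]
    - [0,0,0,0,0,0,1]

```text
time: 18.65
tool_pos: [0.5616, 0.0905, 0.2188]
eef_rot: [-3.117, -0.094, -0.053]
force: [-6.2, -1.0, 22.0]
opening: 0.0414
```

```bash
python3 - <<'E'
import st
from h import *
c=snap('side','s9');t=snap('top','t9');a=load('side0')
f=lambda i:cv2.cvtColor(i,cv2.COLOR_BGR2GRAY).astype(np.float32)
for n,(r0,r1,c0,c1) in {'head':(200,245,205,300),'foot':(255,290,190,290),'top':(308,345,240,280),'saucer':(370,420,280,335),'small':(312,335,365,390)}.items():
    print(n,cv2.phaseCorrelate(f(a['img'][r0:r1,c0:c1]),f(c['img'][r0:r1,c0:c1])))
cv2.imwrite('pics/both9.png',cv2.resize(c['img'],(560,420)))
E
```

```text
18.65 [0.56158099 0.09046826 0.21880223] [-3.11738284 -0.09388445 -0.05314828] [-6.19467633 -0.97552092 22.00790003] 0.04138843338673237
h mm 0.22927725473106608 lateral [-0.30453626 -0.41097256 -0.03593225] tilt err [-0.00426519  0.00071915 -0.00038322] F.N 22.49370304794964
head ((-0.005672821346131229, 0.36467164811041286), 0.9049686219957139)
foot ((-0.19754065237371066, 0.07171487913300112), 0.7821157222323948)
top ((-1.5458363366423278, 1.1160263995911137), 1.0789464630186558)
saucer ((0.031301807653427716, -0.009128224226024884), 1.0035839424530666)
small ((0.6217160982495322, -0.049687739065632286), 0.8921402446428934)
```

View pics/both9.png

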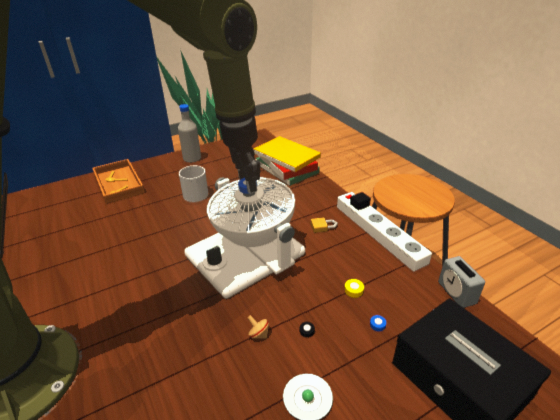

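```bash
python3 - <<'E'
from h import *
for n,r0,r1,c0,c1 in(('side0',308,345,240,280),('s3',308,345,240,280),('s9',308,345,240,280),('top0',255,285,325,352),('t9',255,285,325,352)):
    i=load(n)['img'][r0:r1,c0:c1];h=cv2.cvtColor(i,cv2.COLOR_BGR2HSV);m=cv2.inRange(h,(8,80,120),(25,255,255));M=cv2.moments(m,True);print(n,M['m00'],M['m10']/M['m00'],M['m01']/M['m00'])
a,b=load('side0')['img'][300:350,230:290],load('s9')['img'][300:350,230:290]
cv2.imwrite('pics/tp.png',cv2.resize(np.hstack([a,b]),(780,325),interpolation=cv2.INTER_NEAREST))
E
```

```text
side0 407.0 22.506142506142506 15.275184275184275
s3 484.0 21.60123966942149 25.070247933884296
s9 1041.0 20.720461095100866 15.407300672430356
top0 806.0 13.008684863523573 14.53225806451613
t9 809.0 13.007416563658838 14.498145859085291
```

View pics/tp.png

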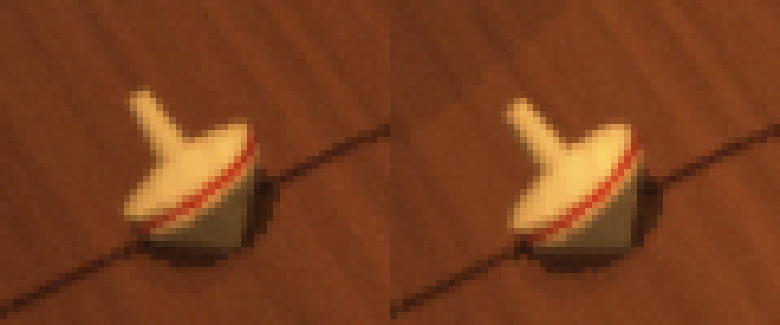

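The top shifted by less than 1 px. The arm never came near it, so it most likely settled by itself. The other things and the head are unchanged, and the push is a steady 22 N, so I'm handing in.

```bash
python3 -c "
from cell import bot
s=bot.read_state();print(s['time'],s['force'],s['opening']);print(bot.hand_in())"
```

```text
18.75 [-6.02230295 -0.90288619 21.51974083] 0.04115270173950253
the job is handed in; nothing more can be done
None
```

I picked up the larger blue cap, lined it up with the stud (head tilt about 0.09 rad) and pressed it down past the beads onto the grey seat. I handed in at 18.75 s, still gripping the cap and pushing along the stud at about 22 N.

**Last checks**
- **Click and seating:** The push was 5.4 N on the beads, then lower at 3.3 N once past them. The peak fell between readings, so I did not see it. The contact then went stiff with the underside about 0.2 mm above my estimated seat.
- **Grip and head:** The cap did not slip in the grip. The head moved no more than 0.4 px in the side view between start and finish.

**What disagreed**
- **Tilt estimates:** The three measurements ranged from 0.085 to 0.113 rad, and I used about 0.09. The tool ended about 0.004 rad off the axis I used.
- **Side force:** About 4 N of sideways force remained beside the push. That is far too little to turn the 3 N m tilt joint.
- **Spinning top:** It looked shifted by just under 1 px (about 2 mm) in the side view but unmoved in the top view. The arm never came near it.

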